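# Seal a calibrated register: tighten the cap, click the cover home and hold it down

## Robot

A 7-joint arm with a two-finger parallel gripper is mounted at the origin on the work surface. World frame = base frame: x ahead of the robot, y to its left, z up, the work surface at z = 0. Lengths are in m, angles in rad, forces in N, time in s.
With the tool pointing down it reaches from about 0.375 to 0.925 m from the base axis. Payload 3.1 kg.
Tool frame: the origin (TCP) lies midway between the tips of the shut fingers; the grasp point (between the pads) lies 19 mm behind it; z points along the fingers, y is the direction in which the jaws open and shut (so a half turn about z gives the same grasp; the last joint's range is limited). The gripper opens to 85 mm and grips with 20 to 120 N. Pads are 22 mm wide; open, the fingers measure 114 mm over their backs; the gripper's body (76 mm by 85 mm) begins 54 mm behind the grasp point. The pads swing forward as they close: fully open they stand 13 mm farther back than shut.
Start: joints at [-1.359, 0.383, 0.044, 1.598, -0.018, 1.161, -0.05], TCP at [0.198, 0.619, 0.231] pointing down, gripper open.
Joint ranges: [-2.61, 2.61], [-0.41, 2.15], [-1.48, 1.57], [0, 2.5], [-1.57, 4.71], [0.05, 1.97], [-2.85, 2.85]. Speed limits (rad/s): [2.79, 2.79, 3.14, 3.14, 3.14, 3.14, 3.14].

## Interface

Orientations are given as a unit quaternion [w, x, y, z].
In Python, from cell import env, kin, state, read_camera, camera_params, ticket gives the robot as it stands. The module is installed in compiled form; this text tells all that it offers. Calls block until the motion is done:
- env.reach(position, orientation): joint-space move of the TCP to a pose.
- env.line_to(position, rate=0.15, frame=None, max_force=None): straight line of the TCP; frame=None keeps the orientation; rate is the mean speed in m/s. With max_force (N) it stops when the force on the tool has changed by that much, and returns True; else False.
- env.movej(angles): joint-space move.
- env.command_gripper(opening, effort=None): finger opening in m; effort is the grip in N (None keeps the last); returns when the fingers have stopped.
- env.wait(seconds).
- kin.inverse_kinematics(position, orientation): joint angles nearest the present ones, or None.
- state(): the state.
- read_camera(name): name is "scene" or "top" or "wrist"; returns (picture, depth): 400x640x3 uint8, red, green, blue; 400x640 float32, m along the optical axis (not along the pixel's ray), 0 where there is no reading.
- camera_params(name): a dict with "intrinsics" (3x3 intrinsics, pixels), "eye" and "rotation" of the camera in the world. Camera axes: x right, y down, z forward; pixel columns grow to the right and rows downward; lengths in m; the calibration is good to about 2 mm. A picture is of the moment at which its call begins: read the wrist's pose just before it. camera_params takes no time and is no camera call; for the wrist camera it gives the pose at the moment of the call.
A pose or a line that the arm cannot do raises env.Unreachable and nothing moves.
- ticket.sign_off(): hands the job in, once; it reports no verdict.
The state is a dict: "t": time; "joint_pos": joint angles; "qd": joint speeds; "joint_efforts": joint torques, N m; "eef_pos": TCP position; "orientation": TCP orientation; "contact_force": force on the tool from outside, world axes, zero at the start; "torque": the same for the moment, N m; "grip_width": finger opening in m.
Only numpy, scipy, OpenCV 4.12 (cv2) and the standard library are available. Lean on these libraries where they do the work, as an engineer would, in place of code of your own. Each camera call takes 0.05 s, during which the arm holds its last target.

## Task

Turn the red screw cap on the register housing clockwise until it is tight, with its wing in line with the white marks. Then set the blue cover over it, press straight down until it snaps home, and keep pressing with about 10 N so that the black seal stays well squeezed: finish while still holding the cover down. Leave the valve body and the flow straightener where they stand.

Things in the scene. Friction and masses are not known exactly. Their poses are not given: they have to be found in the camera images.
- housing: Grey plastic register gear housing, bolted down: 108 mm square foot plate 8 mm thick, round body 92 mm across up to z = 35 mm, brass pipe stubs reaching 76 mm from the axis along its +y and -y. Origin: centre of its underside, z up. Two white index marks lie on its shoulder along its +x and -x, 41 mm from the axis.
- cap_top (a point): Captive red screw cap on the spigot: a 38 mm disc (z 58 to 61 mm above the panel) with an upright wing 34 mm long, 12 mm thick, from z = 61 to 83 mm. This point lies on its axis at the wing's top; x points along the wing. Tight when the wing lines up with the housing's white marks.
- cap (a joint): Turn of the red screw cap in rad: 0 = fully loose, 1.5 = tight against its stop. It grows as the cap is turned clockwise seen from above, needs about 0.1 N m, stays where it is left and does not rise or sink.
- cover: Loose blue round snap cover standing upright, open below, about 0.12 kg: 70 mm across, 52 mm high to its flat roof, hollow (62 mm bore, 48 mm deep) with an inward lip 3 mm high of 54.6 mm bore at its foot. White upright grip bar on the roof: 40 mm long (its x), 14 mm thick (its y), 28 mm high. Origin: centre of the underside, z up. It fits the spigot at any yaw.
- spigot_top (a point): Centre of the top of the housing's white spigot, 58 mm above the panel, on the housing's axis. Spigot: 44 mm across at the top, widening to 52 mm at z = 53 mm and below. Four chrome spring balls in its side at z = 47 mm reach out to 29 mm from the axis. Below it the black round seal, 74 mm across, top at z = 41 mm when free.
- cover_grip (a point): Centre of the cover's white grip bar, 66 mm above the cover's underside; x along the bar. Pushed straight down on the spigot, the cover meets the spring balls with its foot about 51 mm above the panel, needs about 10 N (up to 20 N), gives way suddenly at about 46 mm, is then drawn down with about 10 N and meets the seal at 41 mm. Snapped and left alone, its foot would rest at about 40 mm.
- seal (a joint): How far the black seal is squeezed down, in m: 0 = free, 0.005 = fully squeezed on its stop. It pushes back 2.5 N per mm, so about 12 N squeezes it fully.
- valve: Loose brass needle valve body with black knob, about 72 x 72 x 34 mm, ports along its y, knob towards its +x. Origin: centre of the underside of its square body. A bystander.
- straightener: Loose stainless flow straightener, an upright tube 48 mm across, 50 mm high. Origin: centre of its underside. A bystander.
- gauge: Fixed black pressure gauge, face up, 104 mm across, 45 mm high. Origin: centre of its underside. A bystander.
- switches: Fixed aluminium strip 260 x 60 x 14 mm (long along its x) with five chrome toggle switches up to 45 mm high. Origin: centre of its underside. A bystander.
Not all that is in view belongs to the job. What is meant by the cover is not turquoise or yellow, and is the smaller of those in its own colour.

How it is judged:
By the outcome, as a careful person would: the job done as asked, in the order asked, and still so for the second after the job is handed in, while the arm keeps its last pose, push and grip.
It also fails if it takes over 56 s, if anything falls off the work surface, if the arm or the gripper's body presses on something with over 40 N, if the wrist force passes 120 N, or if a joint passes its speed limit or range.

## Working session

There is one attempt and no reset: what is moved stays moved. The work goes in short steps, each a Python script; the robot and the scene stay as the last script left them, time stands still between calls to the robot, and variables do not carry over. Pictures are saved under pics/ and viewed, and the job is handed in when it is done.

```bash
ls; mkdir -p pics; python3 - <<'E'
from cell import env, kin, state, read_camera, camera_params, ticket
import cv2, numpy as np
for n in ["scene","top","wrist"]:
    p=camera_params(n)
    im,d=read_camera(n)
    cv2.imwrite(f"pics/a_{n}.png",im[:,:,::-1]); np.savez(f"a_{n}.npz",im=im,d=d,K=p["intrinsics"],e=p["eye"],R=p["rotation"])
    print(n,p)
print(state())
E
```

```text
pics
scene {'intrinsics': array([[441.59547286,   0.        , 325.47741198],
       [  0.        , 441.59547286, 202.82652934],
       [  0.        ,   0.        ,   1.        ]]), 'eye': array([ 1.64804237, -0.40947268,  0.852837  ]), 'rotation': array([-0.38392767,  0.74098402,  0.48341558, -0.26429453])}
top {'intrinsics': array([[490.64134488,   0.        , 309.38765906],
       [  0.        , 490.64134488, 207.91583082],
       [  0.        ,   0.        ,   1.        ]]), 'eye': array([0.4371206 , 0.03368639, 1.42203831]), 'rotation': array([-0.04533768,  0.70818711, -0.70339788,  0.04058246])}
wrist {'intrinsics': array([[287.27282635,   0.        , 320.98620425],
       [  0.        , 287.27282635, 196.79282902],
       [  0.        ,   0.        ,   1.        ]]), 'eye': array([0.1330652 , 0.63826379, 0.37228919]), 'rotation': array([0.11021877, 0.80015438, 0.58421797, 0.07933571])}
{'t': 0.15, 'joint_pos': array([-1.3587988 ,  0.38364927,  0.04381007,  1.59919792, -0.01790496,
        1.16122081, -0.04989133]), 'qd': array([-0.00067945, -0.00102772,  0.00058273, -0.00480028,  0.00052464,
        0.00056732, -0.00024815]), 'joint_efforts': array([ 2.10105369e-03, -4.34051335e+01,  1.02696363e+00, -2.49977195e+01,
        1.07751015e-02,  7.25866135e-03,  1.27545778e-05]), 'eef_pos': array([0.19791302, 0.61836106, 0.23018104]), 'orientation': array([-1.16647239e-04,  1.54223281e-01,  9.88035472e-01, -1.03527148e-03]), 'contact_force': array([0.21240046, 0.04211617, 0.48192883]), 'torque': array([ 0.01649021, -0.04201606,  0.01748767]), 'grip_width': 0.08553675366528568}
```

View pics/a_top.png

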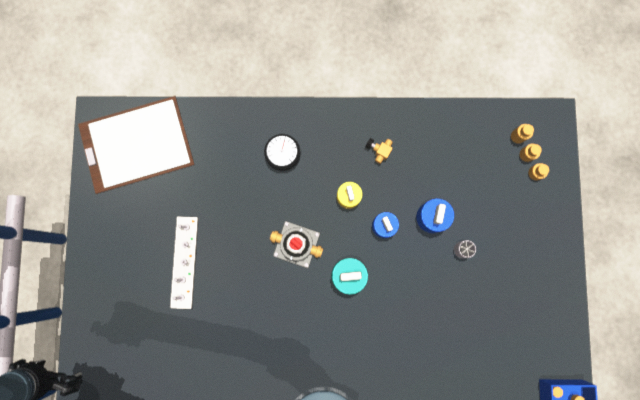

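View pics/a_scene.png

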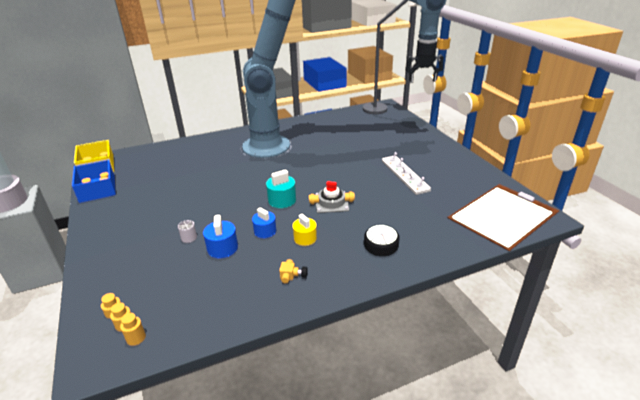

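View pics/a_wrist.png

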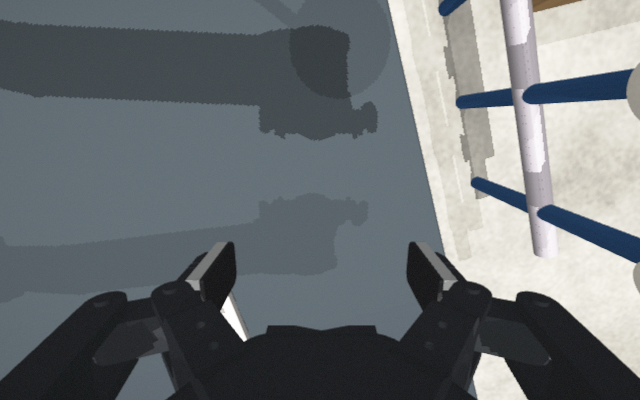

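The top view shows the housing at (297,244), the small blue cover at (387,225), a large blue one at (437,215), turquoise at (350,276) and yellow at (350,195). The valve is at (381,151) and the straightener at (467,250). Next I'll measure these.

```bash
cat > h.py <<'E'
import numpy as np, cv2
from scipy.spatial.transform import Rotation as Rt
def rot(q): q=np.asarray(q); return Rt.from_quat([q[1],q[2],q[3],q[0]]).as_matrix() if q.ndim==1 else q
def ray(px,K,e,R,z):
    d=rot(R)@np.linalg.inv(K)@np.array([px[0],px[1],1.0]); return e+d*(z-e[2])/d[2]
def proj(P,K,e,R):
    c=rot(R).T@(np.asarray(P)-e); return (K@c/c[2])[:2]
def blobs(im,lo,hi,amin=15):
    hsv=cv2.cvtColor(im,cv2.COLOR_RGB2HSV); m=cv2.inRange(hsv,np.array(lo),np.array(hi))
    n,l,s,c=cv2.connectedComponentsWithStats(m)
    return [(l==i,s[i],c[i]) for i in range(1,n) if s[i][4]>=amin]
def q_down(yaw): # tool z down; tool x at angle yaw -> y axis at yaw-90deg
    r=Rt.from_euler('z',yaw)*Rt.from_euler('x',np.pi); x,y,z,w=r.as_quat(); return [w,x,y,z]
E
python3 - <<'E'
from h import *
a=np.load('a_top.npz'); im=a['im'];d=a['d']
print(rot(a['R']))
for nm,lo,hi in [("blue",(100,150,60),(125,255,255)),("red",(0,150,100),(8,255,255)),("turq",(80,100,60),(98,255,255)),("yel",(22,100,60),(35,255,255)),("white",(0,0,200),(180,40,255))]:
    for m,s,c in blobs(im,lo,hi):
        if not(170<c[0]<500 and 90<c[1]<330): continue
        z={'blue':.052,'red':.08,'white':.08}.get(nm,.052)
        u,v=np.nonzero(m)[::-1]
        print(nm,s,c.round(1),ray(c,a['K'],a['e'],a['R'],z).round(4), 'depth med',np.median(d[m]).round(4), cv2.minAreaRect(np.c_[u,v].astype(np.float32)))
crop=im[120:300,250:490]; cv2.imwrite('pics/b_top.png',cv2.resize(crop[:,:,::-1],None,fx=3.3,fy=3.3,interpolation=cv2.INTER_CUBIC))
E
```

```text
[[ 0.00716896 -0.99259479  0.12126081]
 [-0.99995445 -0.00635183  0.00712388]
 [-0.0063009  -0.12130636 -0.99259512]]
blue [417 199  37  34 771] [434.  216.1] [ 0.5836 -0.3059  0.052 ] depth med 1.3596 ((435.0, 215.5), (33.0, 36.0), 90.0)
blue [372 212  27  26 397] [384.5 225.2] [ 0.5571 -0.167   0.052 ] depth med 1.373 ((385.0, 225.00001525878906), (24.041629791259766, 25.45584487915039), 45.0)
red [290 238  12  11 100] [295.4 243.3] [0.5035 0.0808 0.08  ] depth med 1.3513 ((295.5, 243.0), (10.0, 11.0), 90.0)
turq [331 258  37  37 893] [349.  275.8] [ 0.416  -0.0674  0.052 ] depth med 1.3364 ((349.0, 276.0), (36.0, 36.0), 90.0)
yel [375 140  17  17 149] [383.9 148.7] [ 0.7759 -0.1678  0.052 ] depth med 1.4182 ((384.5489501953125, 149.3273468017578), (14.215569496154785, 16.154056549072266), 68.96248626708984)
yel [337 182  26  27 451] [348.8 195.2] [ 0.6412 -0.0673  0.052 ] depth med 1.3844 ((349.5, 195.0), (26.0, 25.0), 90.0)
yel [271 234  10   6  42] [275.6 236.5] [0.5234 0.1372 0.052 ] depth med 1.3863 ((275.6470947265625, 236.4117889404297), (9.701424598693848, 4.365641117095947
[... 1722 characters left out ...]
79104614258), 65.224853515625)
white [287 234  18  19 128] [295.8 243.2] [0.5037 0.0798 0.08  ] depth med 1.3622 ((295.5, 243.0), (18.0, 17.0), 90.0)
white [274 246   9  12  50] [277.7 252.6] [0.4779 0.1288 0.08  ] depth med 1.4074 ((276.869873046875, 252.48631286621094), (12.055237770080566, 7.139510154724121), 69.44395446777344)
white [298 256  13  11  56] [305.2 261.9] [0.453  0.0535 0.08  ] depth med 1.405 ((305.7205810546875, 262.3676452636719), (7.545937538146973, 13.891385078430176), 59.036251068115234)
white [341 272  21   9 156] [350.7 275.9] [ 0.4163 -0.0698  0.08  ] depth med 1.2982 ((350.836669921875, 275.8663330078125), (7.6617865562438965, 20.199254989624023), 84.2894058227539)
```

View pics/b_top.png

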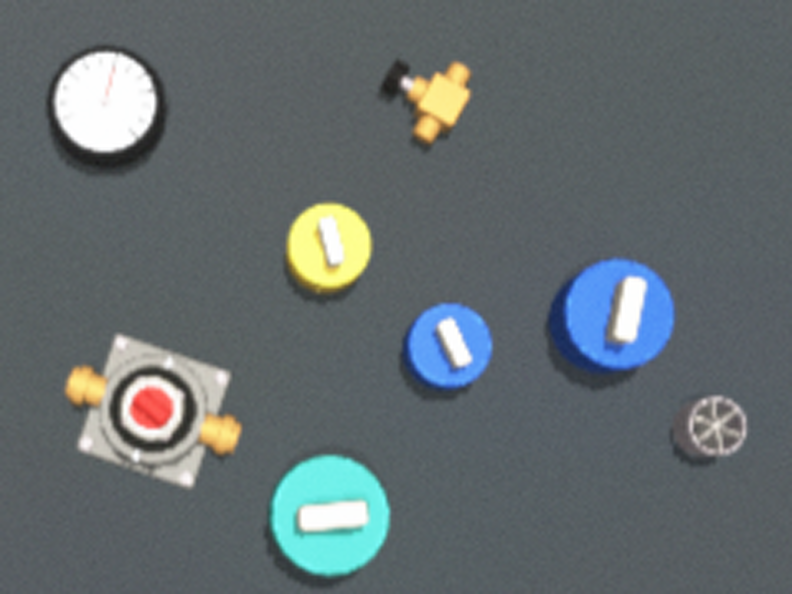

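```bash
python3 - <<'E'
from cell import env, kin, state, read_camera, camera_params
from h import *
import time
t=state()['t']
for yaw in [-18.6,161.4]:
    print(yaw,kin.inverse_kinematics([0.505,0.081,0.2],q_down(np.radians(yaw))))
s=state(); print(camera_params('wrist')['eye']-s['eef_pos'], rot(s['orientation']), rot(camera_params('wrist')['rotation'])[:,2])
p=camera_params('wrist');print(proj(s['eef_pos'],p['intrinsics'],p['eye'],p['rotation']))
E
```

```text
-18.6 [-1.3705789   0.47741657  1.40304555  1.99918461 -0.52839815  1.1165977
 -1.63287644]
161.4 [-0.75037372  0.16322282  0.5605742   1.98140327 -0.10132374  1.02388783
  1.1031832 ]
[-0.06482513  0.01997663  0.14228219] [[-9.52430332e-01  3.04755903e-01 -5.49829148e-04]
 [ 3.04756386e-01  9.52428216e-01 -2.00979045e-03]
 [-8.88227103e-05 -2.08174933e-03 -9.99997829e-01]] [ 0.25582384 -0.08337677 -0.96312122]
[322.73323919 246.82609758]
```

```bash
python3 - <<'E'
from cell import env, kin, state, read_camera, camera_params
from h import *
env.reach([0.505,0.081,0.19],q_down(np.radians(161.4)))
s=state(); print(s['t'],s['eef_pos'],s['joint_pos'])
p=camera_params("wrist"); im,d=read_camera("wrist")
np.savez("c_wrist.npz",im=im,d=d,K=p["intrinsics"],e=p["eye"],R=p["rotation"])
cv2.imwrite("pics/c_wrist.png",im[:,:,::-1])
E
```

```text
2.3667 [0.50510566 0.08251533 0.19007068] [-0.74638966  0.1773116   0.55600282  1.99011882 -0.11108651  1.00288968
  1.11107639]
```

View pics/c_wrist.png

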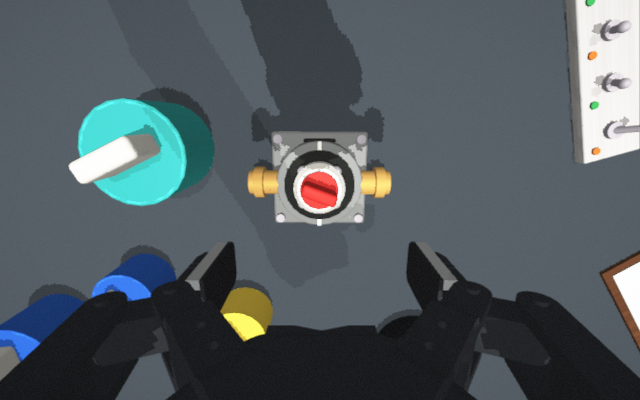

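```bash
python3 - <<'E'
from h import *
a=np.load('c_wrist.npz'); im=a['im'];K,e,R=a['K'],a['e'],a['R']; d=a['d']
crop=im[125:245,240:400]; cv2.imwrite('pics/c2.png',cv2.resize(crop[:,:,::-1],None,fx=5,fy=5,interpolation=cv2.INTER_CUBIC))
g=lambda c,z:ray(c,K,e,R,z)
m1,m2=g((320,146),.035),g((320,222),.035); print('marks',m1,m2,(m1+m2)/2,np.degrees(np.arctan2(*(m2-m1)[1::-1])), np.linalg.norm(m1-m2))
# world points from depth for red
u,v=np.meshgrid(np.arange(640),np.arange(400))
P=(np.stack([u,v,np.ones_like(u)],-1)@np.linalg.inv(K).T*d[...,None])@rot(R).T+e
hsv=cv2.cvtColor(im,cv2.COLOR_RGB2HSV)
red=((hsv[...,0]<8)|(hsv[...,0]>172))&(hsv[...,1]>130)&(hsv[...,2]>60)
red[:150]=0; red[225:]=0
Z=P[red]; print(red.sum(),np.histogram(Z[:,2],bins=np.arange(.05,.1,.004)))
w=Z[(Z[:,2]>.077)]; c=w.mean(0); ev,E=np.linalg.eigh(np.cov((w-c)[:,:2].T)); print('wing',len(w),c,np.degrees(np.arctan2(E[1,1],E[0,1])),np.sqrt(ev*12))
E
```

```text
marks [0.46776256 0.0930973  0.035     ] [0.54632761 0.06678938 0.035     ] [0.50704509 0.07994334 0.035     ] -18.51338883597632 0.08285271617976313
1093 (array([  0,   2, 478,  38,  29,  37,  35, 181, 290,   0,   0,   0]), array([0.05 , 0.054, 0.058, 0.062, 0.066, 0.07 , 0.074, 0.078, 0.082,
       0.086, 0.09 , 0.094, 0.098]))
wing 478 [0.5040214  0.0793994  0.08363149] -139.01918340540104 [0.02073325 0.03323645]
```

View pics/c2.png

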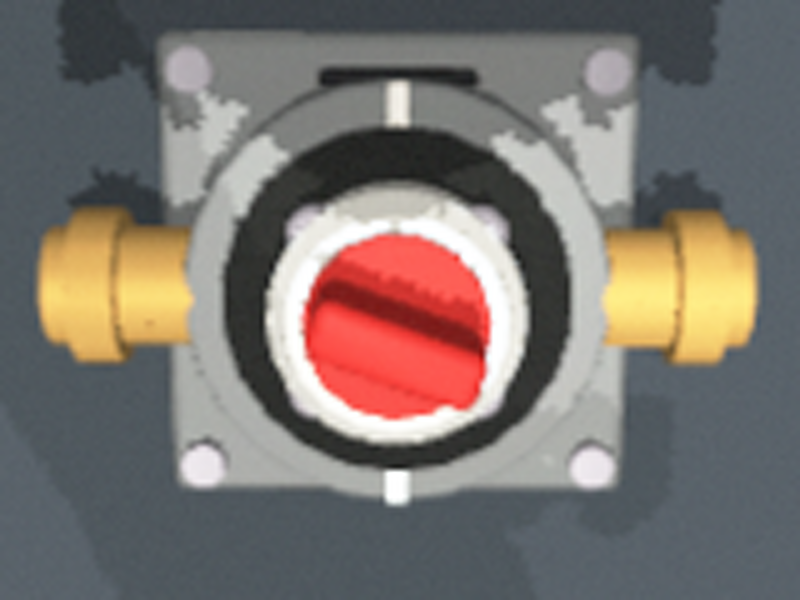

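```bash
python3 - <<'E'
from cell import state
from h import *
s=state(); print(s['t'],s['eef_pos'],s['orientation'],s['contact_force'])
a=np.load('c_wrist.npz'); im=a['im'];K,e,R=a['K'],a['e'],a['R']
g=lambda c,z:ray(c,K,e,R,z)
def ang(p,q): return np.degrees(np.arctan2(q[1]-p[1],q[0]-p[0]))
z2p=lambda x,y:(240+(x+.5)/5-.5,125+(y+.5)/5-.5)
# wing top-face edges by zoom
for A,B in [((325,300),(480,353)),((310,347),(470,400))]:
    p,q=g(z2p(*A),.083),g(z2p(*B),.083); print('edge',p,q,ang(p,q))
hsv=cv2.cvtColor(im,cv2.COLOR_RGB2HSV)
def ctr(mask,z,nm):
    cs,_=cv2.findContours(mask.astype(np.uint8),cv2.RETR_EXTERNAL,cv2.CHAIN_APPROX_NONE); c=max(cs,key=cv2.contourArea)
    pts=np.array([g(p[0],z)[:2] for p in c]); (x,y),r=cv2.minEnclosingCircle(pts.astype(np.float32)*1000)
    A=np.c_[2*pts,np.ones(len(pts))]; s=np.linalg.lstsq(A,(pts**2).sum(1),rcond=None)[0]
    print(nm,(x,y,r),'lsq',s[:2]*1000,np.sqrt(s[2]+s[0]**2+s[1]**2)*1000)
roi=np.zeros(hsv.shape[:2],bool); roi[135:240,265:375]=1
ring=roi&(hsv[...,1]<40)&(hsv[...,2]>215)
cv2.circle(t:=np.zeros(ring.shape,np.uint8),(319,188),29,1,-1)
ctr(ring&(t>0),.058,'spigot white top')
blk=(t2:=cv2.circle(np.zeros(ring.shape,np.uint8),(319,184),37,1,-1))>0
dark=blk&(hsv[...,2]<75)
ctr(dark,.041,'seal')
ys=roi=( hsv[...,0]>12)&(hsv[...,0]<30)&(hsv[...,1]>90)&(hsv[...,2]>90)
cs=[]
n,l,st,c=cv2.connectedComponentsWithStats(ys.astype(np.uint8))
for i in range(1,n):
    if st[i][4]>100: print(st[i],c[i],g(c[i],.02))
E
```

```text
2.4167 [0.50509738 0.08246729 0.19004594] [7.66614027e-05 1.60402352e-01 9.87051698e-01 1.55306394e-04] [ 0.42899139 -0.08131349  0.6751445 ]
edge [0.4912602  0.07087524 0.083     ] [0.50933871 0.09409317 0.083     ] 52.09409765190805
edge [0.49858714 0.06544646 0.083     ] [0.5171969  0.08968241 0.083     ] 52.48086908023464
spigot white top (504.0673828125, 79.53177642822266, 26.115625381469727) lsq [505.19593086  79.5836456 ] 24.229575419300406
seal (505.06695556640625, 79.45803833007812, 36.480506896972656) lsq [505.19903554  79.49715   ] 35.68486347522599
[248 166  30  32 772] [262.25906736 181.62435233] [0.48597656 0.01922911 0.02      ]
[361 167  30  31 768] [375.89192708 182.01822917] [0.52647252 0.13902211 0.02      ]
[ 220  287   53   55 1512] [248.27579365 307.77843915] [ 0.63243827 -0.05778     0.02      ]
```

```bash
python3 - <<'E'
from cell import env, kin, state, read_camera, camera_params
from h import *
A=[0.5053,0.0796]
q=q_down(np.radians(232.3))
env.command_gripper(0.045,40)
env.reach(A+[0.12],q)
s=state(); print(s['t'],s['eef_pos'],s['joint_pos'],s['grip_width'])
print(env.line_to(A+[0.0645],rate=0.06,max_force=12))
s=state(); print(s['t'],s['eef_pos'],s['contact_force'])
env.command_gripper(0.0,40)
s=state(); print(s['t'],s['eef_pos'],s['contact_force'],s['torque'],s['grip_width'],s['joint_pos'])
im,d=read_camera("wrist"); cv2.imwrite("pics/d.png",im[:,:,::-1])
E
```

```text
4.0417 [0.50556258 0.07960942 0.12022651] [-0.57891591  0.27057688  0.38584282  2.03876808 -0.13370367  0.85524616
  2.36485456] 0.04505906081950817
False
5.1167 [0.50575766 0.07961913 0.06484676] [ 0.14218697 -0.03739044 -0.19154428]
5.5083 [0.50562333 0.07976982 0.06503433] [-1.14463622 -1.20925496  2.93616864] [-0.02651608  0.20886395 -0.02832141] 0.011083751081733685 [-0.55227508  0.36394448  0.36112029  2.06642084 -0.18794517  0.74101975
  2.40975812]
```

View pics/d.png

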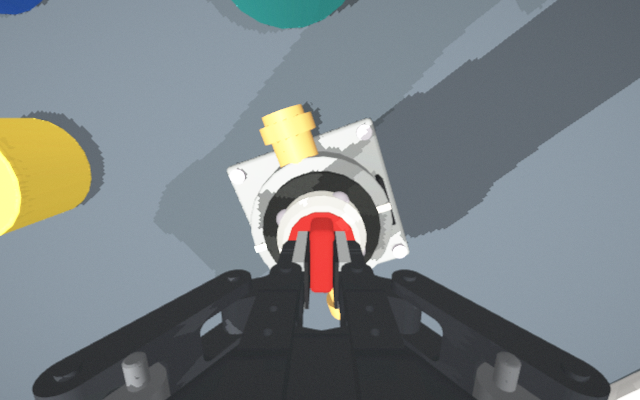

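The wing sits squarely between the pads (red strip at (320,255)), the side forces are small, and the opening reads 11 mm. I'll turn clockwise in steps, watching the moment.

```bash
cat >> h.py <<'E'
def yaw_of(s):
    M=rot(s['orientation']); return np.degrees(np.arctan2(M[1,0],M[0,0]))%360
E
python3 - <<'E'
from cell import env, kin, state
from h import *
j0=state()['joint_pos'].copy(); y0=yaw_of(state()); print(y0)
# commanded angles: use nearest IK of commanded pose to avoid sag drift
j0=np.array(kin.inverse_kinematics([0.5053,0.0796,0.0645],q_down(np.radians(232.3)))); print(j0)
tot=np.radians(232.3-161.4)
for f in [0.15,0.4,0.65,0.85]:
    j=j0.copy(); j[6]-=f*tot; env.movej(j)
    s=state(); print(round(s['t'],2),round(yaw_of(s),2),s['eef_pos'].round(4),s['contact_force'].round(1),s['torque'].round(3),round(s['grip_width'],4))
    if np.linalg.norm(s['contact_force'])>30 : break
E
```

```text
232.2921151519957
[-0.55219135  0.36468685  0.36098095  2.06694213 -0.18782912  0.74044132
  2.40988031]
5.86 221.85 [0.5055 0.0798 0.065 ] [-0.8  1.3  4.9] [ 0.062  0.317 -0.018] 0.0112
6.26 204.14 [0.5054 0.0799 0.065 ] [-0.9 -0.3  5.6] [ 0.092  0.388 -0.021] 0.0112
6.66 186.43 [0.5054 0.0801 0.065 ] [-1.6 -0.6  5.4] [ 0.138  0.37  -0.086] 0.0111
7.01 172.25 [0.5054 0.0802 0.065 ] [-3.1 -0.4  6.1] [ 0.142  0.433 -0.097] 0.011
```

```bash
python3 - <<'E'
from cell import env, kin, state, read_camera, camera_params
from h import *
j=np.array(kin.inverse_kinematics([0.5053,0.0796,0.0645],q_down(np.radians(yaw_of(state())))))
for y in [165,163,161.4,160,158.5,157,155.5]:
    s=state(); j[6]-=np.radians(yaw_of(s)-y) if y==165 else np.radians(yp-y)
    yp=y; env.movej(j)
    s=state(); print(round(s['t'],2),y,round(yaw_of(s),2),s['contact_force'].round(1),s['torque'].round(3),round(s['grip_width'],4))
    if abs(s['torque'][2])>0.5: break
p=camera_params("wrist"); im,d=read_camera("wrist"); cv2.imwrite("pics/e.png",im[:,:,::-1]); np.savez("e.npz",im=im,d=d,K=p["intrinsics"],e=p["eye"],R=p["rotation"])
E
```

```text
7.26 165 165.2 [-2.7  0.2  5.3] [ 0.133  0.341 -0.074] 0.0112
7.51 163 163.22 [-0.4  1.3  5.7] [ 0.112  0.38  -0.068] 0.0113
7.76 161.4 161.64 [-1.8  1.1  5.2] [0.166 0.387 0.004] 0.0109
8.01 160 160.43 [-1.6  0.2  4.9] [0.098 0.402 0.527] 0.0112
```

View pics/e.png

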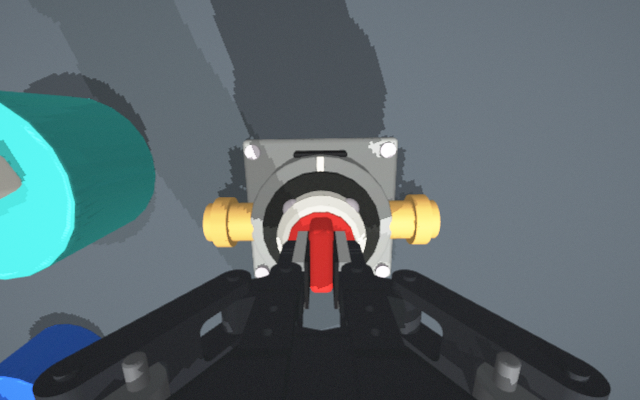

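The moment jumped to 0.5 N m at 160.4°, so the cap is on its stop, and the wing lies under the white mark at (320,163). I'll release, lift and check.

```bash
python3 - <<'E'
from cell import env, kin, state, read_camera, camera_params
from h import *
env.command_gripper(0.045,40)
p0=[0.5053,0.0796,0.19]
env.line_to(p0,rate=0.15)
env.command_gripper(0.085,40)
p=camera_params("wrist"); im,d=read_camera("wrist"); cv2.imwrite("pics/f.png",cv2.resize(im[100:260,200:440,::-1],None,fx=3.3,fy=3.3,interpolation=cv2.INTER_CUBIC)); np.savez("f.npz",im=im,d=d,K=p["intrinsics"],e=p["eye"],R=p["rotation"])
s=state(); print(s['t'],s['eef_pos'],yaw_of(s),s['contact_force'],s['torque'],s['joint_pos'])
for yaw in np.arange(-180,180,30): print(yaw,kin.inverse_kinematics([0.558,-0.167,0.18],q_down(np.radians(yaw))))
E
```

```text
9.9917 [0.50526512 0.07955317 0.18988177] 159.99683017717416 [ 0.51860527  0.78367059 -0.46814802] [ 0.03267906 -0.03348879  0.02130265] [-0.60396725  0.16897651  0.40290223  1.98494138 -0.0782239   1.00258935
  1.05763131]
-180 [-0.2220582   0.33693117  0.53009859  1.83409516 -0.19710916  1.02274549
  1.95763341]
-150 [-0.17377386  0.32919475  0.4705935   1.83192224 -0.17279457  1.02080732
  2.46024936]
-120 [ 0.88743857  0.43125801 -0.81959341  1.78075244  0.35307671  1.08334967
  2.56290374]
-90 [-0.74979906  0.75971719  1.3779002   1.85289365 -0.79761914  1.23593614
 -2.25890993]
-60 [-0.74979906  0.75971719  1.3779002   1.85289365 -0.79761914  1.23593614
 -1.73531116]
-30 [-0.74979906  0.75971719  1.3779002   1.85289365 -0.79761914  1.23593614
 -1.21171238]
0 [-0.49340114  0.42155562  0.88538429  1.84507068 -0.37354536  1.0512765
 -1.03187286]
30 [-0.43511637  0.39507215  0.80457092  1.84291477 -0.32712516  1.04126547
 -0.54806344]
60 [-0.39381972  0.37979297  0.74925574  1.84131515 -0.29788397  1.03588732
 -0.04964974]
90 [-0.34465307  0.36454264  0.68498995  1.83933767 -0.26610025  1.03084527
  0.44650012]
120 [-0.30550515  0.35429007  0.63481144  1.83770976 -0.24269407  1.02766306
  0.94985634]
150 [-0.26520363  0.34521254  0.58390201  1.83598756 -0.2200332   1.02500802
  1.45385211]
```

View pics/f.png

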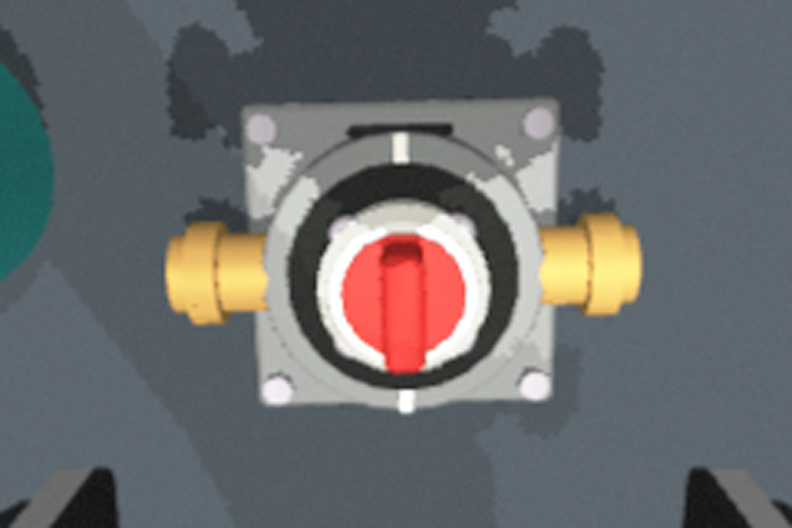

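The cap is tight: the wing lies on the line between the marks at (400,145) and (407,400) in the zoom. Now I'll look at the cover from above.

```bash
python3 - <<'E'
from cell import env, kin, state, read_camera, camera_params
from h import *
env.reach([0.558,-0.168,0.21],q_down(np.radians(33)))
s=state(); print(s['t'],s['eef_pos'],yaw_of(s))
p=camera_params("wrist"); im,d=read_camera("wrist"); cv2.imwrite("pics/g.png",im[:,:,::-1]); np.savez("g.npz",im=im,d=d,K=p["intrinsics"],e=p["eye"],R=p["rotation"])
K,e,R=p["intrinsics"],p["eye"],p["rotation"]
for m,st,c in blobs(im,(0,0,150),(180,60,255),100):
    cs,_=cv2.findContours(m.astype(np.uint8),cv2.RETR_EXTERNAL,cv2.CHAIN_APPROX_NONE); c0=max(cs,key=cv2.contourArea)
    pts=np.array([ray(q[0],K,e,R,.08)[:2]*1000 for q in c0],np.float32); print('white',st,c.round(1),cv2.minAreaRect(pts))
for m,st,c in blobs(im,(100,150,40),(125,255,255),300):
    print('blue',st,c.round(1),np.median(d[m]))
E
```

```text
11.4 [ 0.55811699 -0.16691419  0.20975651] 33.12039958805853
white [271  21  28  54 969] [284.7  47.3] ((645.6937255859375, -73.29302215576172), (40.94090270996094, 16.572057723999023), 14.153908729553223)
white [  47   23  134  138 5579] [114.6  89.4] ((525.5999145507812, 39.666725158691406), (91.99005889892578, 94.74851989746094), 71.39739227294922)
white [318 166  19  43 601] [327.  186.9] ((562.8810424804688, -171.64883422851562), (42.25392532348633, 14.252887725830078), 24.613264083862305)
white [ 429  218   64   51 1676] [461.8 242.3] ((588.8389892578125, -319.54522705078125), (40.784358978271484, 52.387001037597656), 77.35025787353516)
white [ 121  230   76   51 2275] [158.7 254.5] ((406.8915710449219, -64.4122314453125), (45.710655212402344, 68.96881866455078), 6.784112930297852)
blue [ 294  147   66   67 2675] [326.1 179.2] 0.30731198
blue [ 393  182  100   67 4005] [434.7 212.6] 0.3037855
```

View pics/g.png

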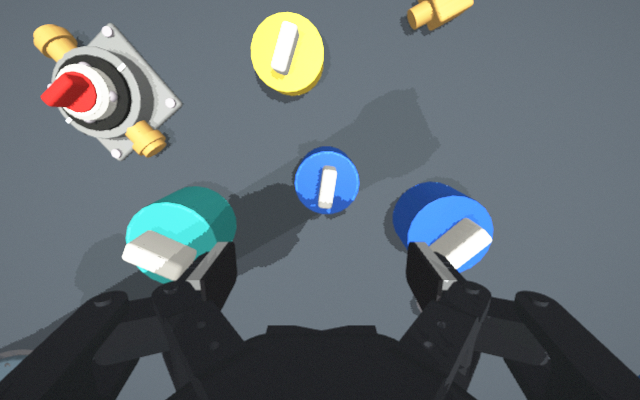

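```bash
python3 - <<'E'
from h import *
a=np.load('g.npz'); im=a['im'];K,e,R=a['K'],a['e'],a['R']; d=a['d']
cv2.imwrite('pics/g2.png',cv2.resize(im[140:220,285:370,::-1],None,fx=7,fy=7,interpolation=cv2.INTER_CUBIC))
u,v=np.meshgrid(np.arange(640),np.arange(400))
hsv=cv2.cvtColor(im,cv2.COLOR_RGB2HSV)
roi=(u>290)&(u<365)&(v>140)&(v<220)
P=(np.stack([u,v,np.ones_like(u)],-1)@np.linalg.inv(K).T*d[...,None])@rot(R).T+e
b=roi&(hsv[...,1]<60)&(hsv[...,2]>150); print(np.percentile(P[b][:,2],[5,25,50,75,95]))
for thr in (.07,.076):
    w=np.array([ray((x,y),K,e,R,.08) for x,y in zip(u[b&(P[...,2]>thr)],v[b&(P[...,2]>thr)])]); c=w.mean(0); ev,E=np.linalg.eigh(np.cov((w-c)[:,:2].T)); print(len(w),c,np.degrees(np.arctan(E[1,1]/E[0,1])),np.sqrt(ev*12))
m=roi&((hsv[...,1]>150)&(hsv[...,0]>100)&(hsv[...,0]<125)|b)&(P[...,2]>.044)
cs,_=cv2.findContours(m.astype(np.uint8),cv2.RETR_EXTERNAL,cv2.CHAIN_APPROX_NONE); c=max(cs,key=cv2.contourArea)
pts=np.array([ray(p[0],K,e,R,.052)[:2] for p in c]); A=np.c_[2*pts,np.ones(len(pts))]; s=np.linalg.lstsq(A,(pts**2).sum(1),rcond=None)[0]
print('roof',s[:2],np.sqrt(s[2]+s[0]**2+s[1]**2))
E
```

```text
[0.06411901 0.0783144  0.07916014 0.07975452 0.0804648 ]
558 [ 0.56229619 -0.17162679  0.08      ] 25.03451129651556 [0.0135156  0.03992479]
541 [ 0.56180807 -0.17182803  0.08      ] 25.03476994135031 [0.01348525 0.0388247 ]
roof [ 0.56144312 -0.17209956] 0.03421859668120091
```

View pics/g2.png

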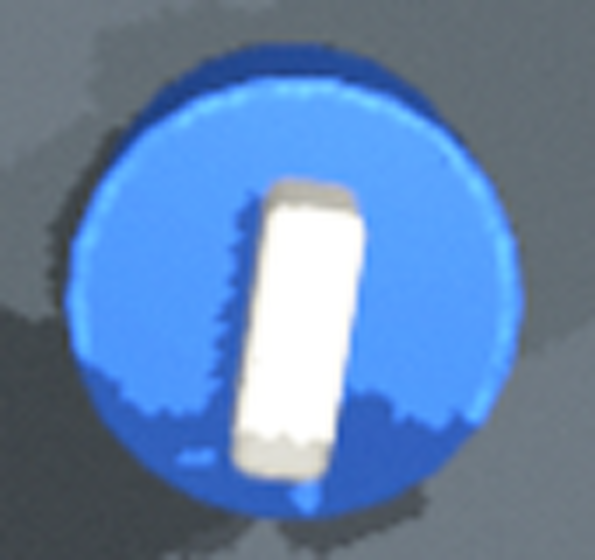

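The cover is at about (0.562, −0.172) with its bar at 25°. Roof and bar estimates agree within 1 mm. Now to grasp it.

```bash
python3 - <<'E'
from cell import env, kin, state, read_camera, camera_params
from h import *
C=[0.5618,-0.1719]; q=q_down(np.radians(25.0))
env.command_gripper(0.05,40)
env.reach(C+[0.13],q)
s=state(); print(s['t'],s['eef_pos'],yaw_of(s))
print(env.line_to(C+[0.0555],rate=0.07,max_force=8))
s=state(); print(s['t'],s['eef_pos'],s['contact_force'])
env.command_gripper(0.0,100)
s=state(); print(s['t'],s['eef_pos'],s['contact_force'],s['grip_width'])
im,d=read_camera("wrist"); cv2.imwrite("pics/i.png",im[:,:,::-1])
E
```

```text
12.3083 [ 0.56102446 -0.17204616  0.12946909] 25.047739218996817
False
13.525 [ 0.56230829 -0.17216845  0.05603401] [-0.2842383   0.04526326  0.16233969]
13.95 [ 0.56225731 -0.17196734  0.056089  ] [-1.08939565  1.0636196   2.94340086] 0.011976857534475537
```

View pics/i.png

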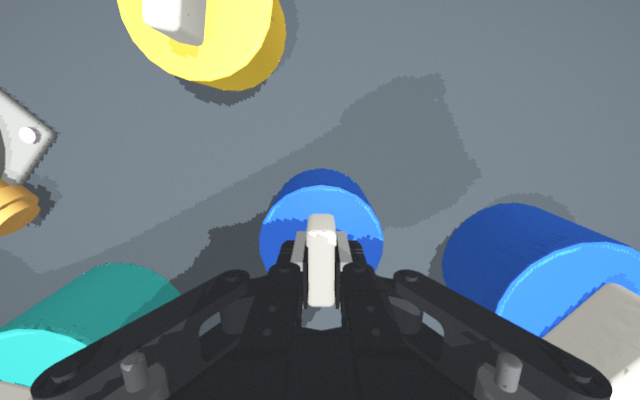

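```bash
python3 - <<'E'
from cell import env, kin, state, read_camera, camera_params
from h import *
s=state(); g=s['eef_pos'].copy(); np.save('g.npy',g)
env.line_to([0.5618,-0.1719,0.19],rate=0.15)
s=state(); print(s['t'],s['eef_pos'],s['contact_force'],s['torque'],s['grip_width'])
p=camera_params("wrist"); im,d=read_camera("wrist"); cv2.imwrite("pics/j.png",im[:,:,::-1]); np.savez("j.npz",im=im,d=d,K=p["intrinsics"],e=p["eye"],R=p["rotation"],p=s['eef_pos'])
K,e,R=p["intrinsics"],p["eye"],p["rotation"]
zr=s['eef_pos'][2]-g[2]+.052
u,v=np.meshgrid(np.arange(640),np.arange(400))
P=(np.stack([u,v,np.ones_like(u)],-1)@np.linalg.inv(K).T*d[...,None])@rot(R).T+e
hsv=cv2.cvtColor(im,cv2.COLOR_RGB2HSV)
m=(hsv[...,1]>120)&(hsv[...,0]>100)&(hsv[...,0]<125)&(abs(P[...,2]-zr)<.006)&(abs(u-320)<100)
print(m.sum(),np.median(P[m][:,2]),zr)
cs,_=cv2.findContours(m.astype(np.uint8),cv2.RETR_EXTERNAL,cv2.CHAIN_APPROX_NONE); 
c=np.concatenate(cs)[:,0]; top=np.array([ (x,c[c[:,0]==x][:,1].min()) for x in np.unique(c[:,0])]); top=top[(top[:,1]<240)]
pts=np.array([ray(q,K,e,R,zr)[:2] for q in top]); 
from scipy.optimize import least_squares
r=least_squares(lambda t:np.hypot(*(pts-t).T)-.035,s['eef_pos'][:2],loss='soft_l1',f_scale=.0005)
M=rot(s['orientation']); print('roof centre',r.x,'rms',np.sqrt((r.fun**2).mean()),'off tool x,y',(r.x-s['eef_pos'][:2])@M[:2,:2])
E
```

```text
15.05 [ 0.56085151 -0.17140034  0.18878802] [-0.1664798   0.25717727 -0.25113442] [-0.0230597   0.05327518 -0.00168436] 0.012206349779299935
5558 0.18420526138406101 0.1846869113200077
roof centre [ 0.56015764 -0.17224911] rms 0.00041055109413811906 off tool x,y [-0.00098765  0.00047583]
```

View pics/j.png

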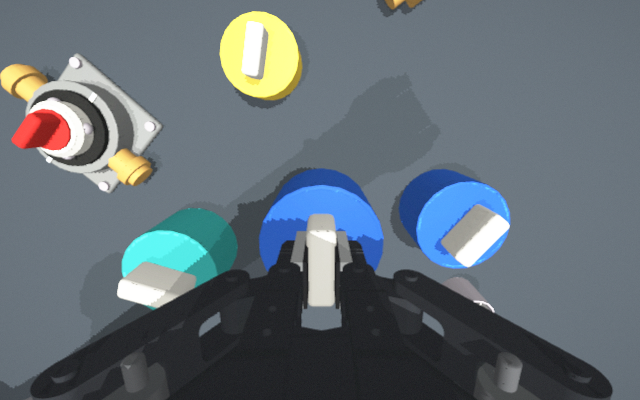

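```bash
python3 - <<'E'
from cell import env, kin, state, read_camera, camera_params
from h import *
T=[0.5061,0.0802]
env.line_to(T+[0.19],rate=0.15); env.wait(0.3)
s=state(); print(s['t'],s['eef_pos'],yaw_of(s),s['contact_force'],s['torque'],s['joint_pos'])
for n in ('wrist','scene'):
    im,d=read_camera(n)
    if n=='scene': im=cv2.resize(im[130:260,240:420],None,fx=4,fy=4)
    cv2.imwrite(f"pics/k_{n}.png",im[:,:,::-1])
E
```

```text
17.275 [0.50616009 0.07984789 0.18998063] 24.963160011900346 [-0.22833498  0.15111382 -1.84869675] [0.00244478 0.05923587 0.04023684] [-0.93343355  0.20341292  0.77754623  1.99567433 -0.16839981  1.00646412
 -1.21072119]
```

View pics/k_wrist.png

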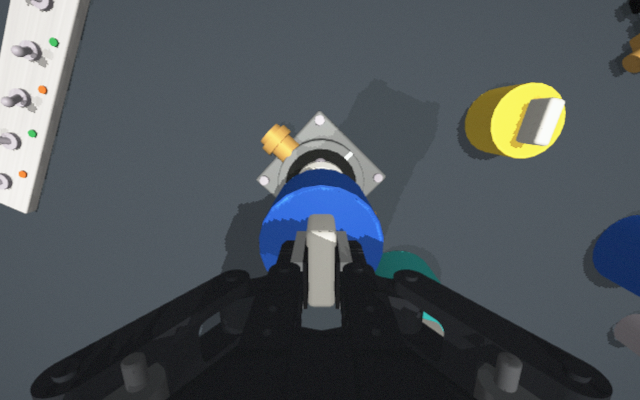

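View pics/k_scene.png

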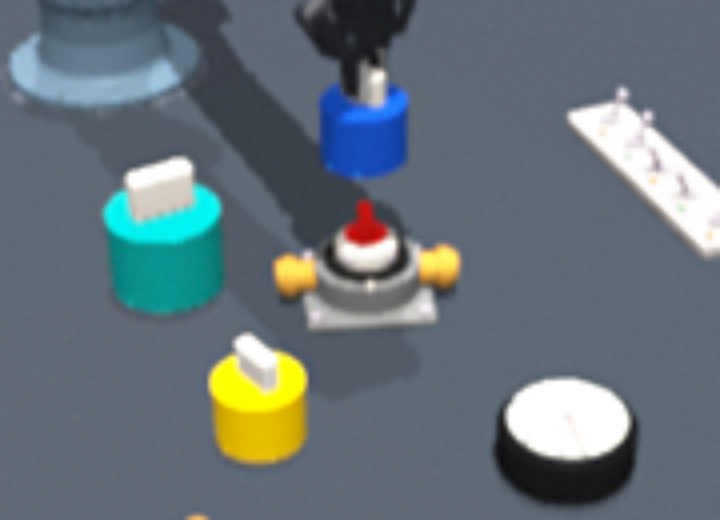

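The cover hangs upright over the housing axis, still level. Now lowering to just above the spring balls with a force guard.

```bash
python3 - <<'E'
from cell import env, kin, state, read_camera, camera_params
from h import *
T=[0.5061,0.0804]
def pr(r): s=state(); print(r,round(s['t'],2),s['eef_pos'].round(4),'foot',round(s['eef_pos'][2]-.0561,4),s['contact_force'].round(1),s['torque'].round(2),round(s['grip_width'],4))
r=env.line_to(T+[0.125],rate=0.1,max_force=8); pr(r)
if not r:
    r=env.line_to(T+[0.109],rate=0.04,max_force=8); pr(r)
    env.wait(0.2); pr(r)
E
```

```text
False 18.18 [0.5066 0.0803 0.1254] foot 0.0693 [ 0.3 -0.  -1.5] [ 0.03  0.   -0.05] 0.0121
False 18.73 [0.5059 0.0803 0.1088] foot 0.0527 [ 0.1 -0.9 -1.3] [0.01 0.01 0.01] 0.0117
False 18.93 [0.5062 0.0804 0.1091] foot 0.053 [ 0.1  0.8 -1. ] [0.02 0.01 0.01] 0.0119
```

The foot is at 53 mm with no side force, so it is well centred. Now pressing in steps.

```bash
python3 - <<'E'
from cell import env, kin, state, read_camera, camera_params
from h import *
T=[0.5061,0.0804]
z=0.109
while z>0.0975:
    z-=0.0012
    env.line_to(T+[z],rate=0.02)
    s=state(); f=s['contact_force']; foot=s['eef_pos'][2]-.0561
    print(round(s['t'],2),'cmd',round(z-.0561,4),'foot',round(foot,4),f.round(1),s['torque'].round(2),round(s['grip_width'],4))
    if f[2]>45 or foot<0.0415: break
E
```

```text
19.18 cmd 0.0517 foot 0.0518 [-0.  -0.3 -0.7] [-0.05 -0.1  -0.13] 0.0123
19.43 cmd 0.0505 foot 0.0508 [ 0.9 -0.4 -0.4] [ 0.08 -0.2  -0.06] 0.0119
19.68 cmd 0.0493 foot 0.0499 [0.5 0.8 3.7] [ 0.16 -0.21  0.04] 0.0119
19.93 cmd 0.0481 foot 0.0492 [ 0.6 -0.   6.1] [ 0.19 -0.12  0.01] 0.0121
20.18 cmd 0.0469 foot 0.0479 [1.5 1.  4.2] [ 0.27 -0.25 -0.06] 0.0122
20.43 cmd 0.0457 foot 0.0468 [1.3 0.5 5.5] [ 0.3  -0.33  0.01] 0.012
20.68 cmd 0.0445 foot 0.0454 [3.1 1.3 3.9] [ 0.34 -0.73 -0.03] 0.0124
20.93 cmd 0.0433 foot 0.0437 [ 6.   2.1 -0.4] [ 0.57 -1.43  0.02] 0.012
21.18 cmd 0.0421 foot 0.0427 [ 6.3  2.7 -0.2] [ 0.59 -1.34 -0.02] 0.0122
21.43 cmd 0.0409 foot 0.0416 [5.2 2.1 1.2] [ 0.55 -1.32 -0.06] 0.0122
```

```bash
python3 - <<'E'
from cell import env, kin, state, read_camera, camera_params
from h import *
for n in ('wrist','scene','top'):
    p=camera_params(n); im,d=read_camera(n); np.savez(f"l_{n}.npz",im=im,d=d,K=p["intrinsics"],e=p["eye"],R=p["rotation"])
    if n=='scene': im=cv2.resize(im[150:230,280:380],None,fx=7,fy=7,interpolation=cv2.INTER_CUBIC)
    cv2.imwrite(f"pics/l_{n}.png",im[:,:,::-1])
print(state()['t'])
E
```

```text
21.575
```

View pics/l_wrist.png

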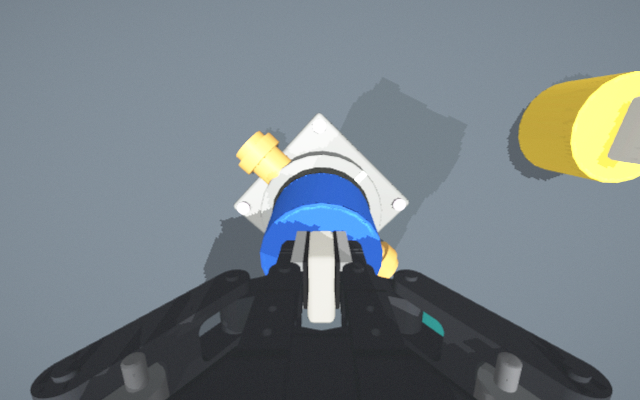

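View pics/l_scene.png

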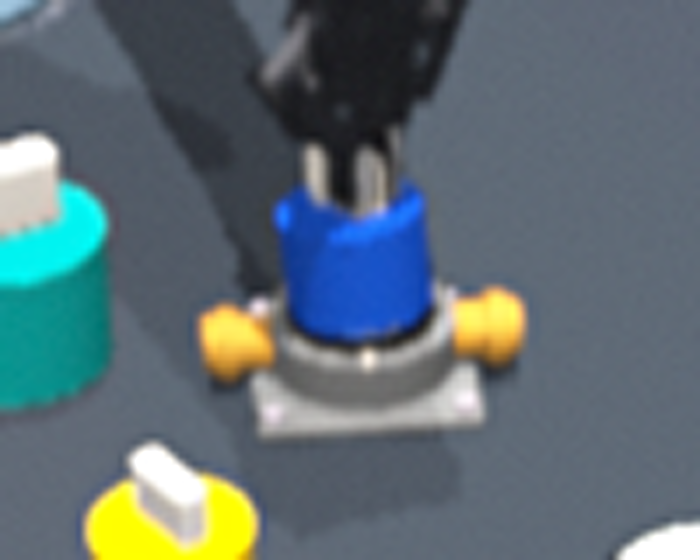

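The cover has leaned about the jaw axis: the roof's front edge moved from row 185 to row 207. I'll measure the tilt.

```bash
cat >> h.py <<'E'
def cloud(a):
    d=a['d'];u,v=np.meshgrid(np.arange(640),np.arange(400))
    return (np.stack([u,v,np.ones_like(u)],-1)@np.linalg.inv(a['K']).T*d[...,None])@rot(a['R']).T+a['e']
def tilt(a,zlo,zhi,box=None):
    im=a['im'];P=cloud(a);hsv=cv2.cvtColor(im,cv2.COLOR_RGB2HSV)
    m=(hsv[...,1]>110)&(hsv[...,0]>100)&(hsv[...,0]<125)&(P[...,2]>zlo)&(P[...,2]<zhi)&(np.hypot(P[...,0]-.5055,P[...,1]-.08)<.05)
    X=P[m];
    for _ in range(6):
        A=np.c_[X[:,:2]-[.5055,.08],np.ones(len(X))]; s=np.linalg.lstsq(A,X[:,2],rcond=None)[0]; r=X[:,2]-A@s
        X=X[abs(r)<max(2*np.median(abs(r)),.001)]
    return len(X),s,np.degrees(np.arctan(np.hypot(s[0],s[1]))),np.degrees(np.arctan2(s[1],s[0])),np.std(r)
E
python3 - <<'E'
from h import *
a=np.load('l_wrist.npz'); P=cloud(a)
print(tilt(a,.08,.115))
for r in range(176,246,6): print(r,P[r,300].round(4),a['im'][r,300],P[r,270].round(4))
j=np.load('j.npz'); 
E
```

```text
(3161, array([0.11140542, 0.05124786, 0.09341946]), np.float64(6.9911362694300685), np.float64(24.703010504336362), np.float64(0.0004416688251985389))
176 [0.5272 0.1057 0.0378] [72 75 73] [0.517  0.1255 0.0337]
182 [0.5275 0.1044 0.0571] [ 52 100 195] [0.5133 0.1237 0.0352]
188 [0.5267 0.1032 0.0687] [ 51  97 194] [0.509  0.122  0.0347]
194 [0.5261 0.1021 0.0795] [ 52 100 196] [0.5049 0.1202 0.0351]
200 [0.5258 0.1012 0.0899] [ 51  99 198] [0.5006 0.1185 0.0348]
206 [0.5248 0.1002 0.0968] [ 66 131 243] [0.4964 0.1167 0.0354]
212 [0.5215 0.0988 0.0958] [ 86 169 255] [0.4916 0.1149 0.034 ]
218 [0.5182 0.0974 0.0952] [ 84 168 255] [0.5042 0.1123 0.0771]
224 [0.569  0.1091 0.2404] [ 57 112 219] [0.5075 0.1106 0.0934]
230 [0.5119 0.0946 0.0952] [ 68 113 202] [0.5053 0.1093 0.0957]
236 [0.5143 0.0946 0.1085] [151 152 151] [0.5019 0.108  0.0953]
242 [0.5147 0.0942 0.1161] [147 150 148] [0.4982 0.1066 0.0945]
```

The cover leans 7°: its +x-tool side is high and not yet snapped, while the other side is down. The bar pivoted between the pads. I'll release it, look, and then press on top of the bar with shut fingers so that no moment is carried.

```bash
python3 - <<'E'
from cell import env, kin, state, read_camera, camera_params
from h import *
env.command_gripper(0.035,40)
s=state(); print(s['t'],s['contact_force'])
env.line_to([0.5061,0.0804,0.20],rate=0.15)
p=camera_params('wrist'); im,d=read_camera('wrist'); np.savez(f"m_wrist.npz",im=im,d=d,K=p["intrinsics"],e=p["eye"],R=p["rotation"])
cv2.imwrite(f"pics/m_wrist.png",im[:,:,::-1])
im,d=read_camera('scene'); cv2.imwrite(f"pics/m_scene.png",cv2.resize(im[150:230,280:380],None,fx=7,fy=7,interpolation=cv2.INTER_CUBIC)[:,:,::-1])
print(tilt(np.load('m_wrist.npz'),.075,.115)); print(state()['t'])
E
```

```text
21.925 [0.34053981 0.00802687 0.10952098]
(2876, array([-0.00473212, -0.00307944,  0.09156771]), np.float64(0.32348121705256017), np.float64(-146.9458349493162), np.float64(0.0004665745504408026))
22.8583
```

View pics/m_wrist.png

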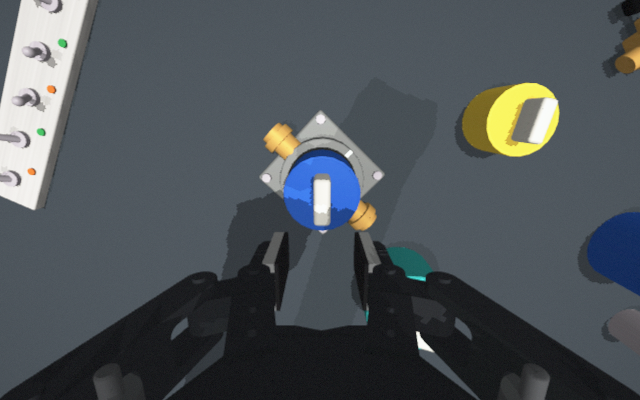

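View pics/m_scene.png

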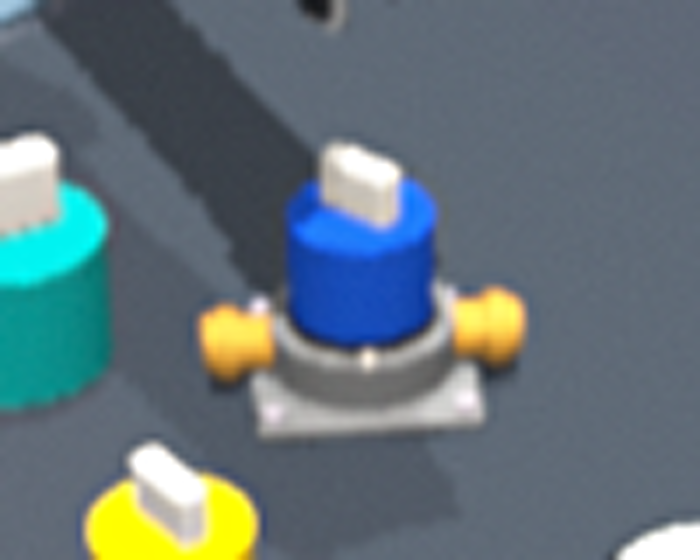

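Once released, the cover dropped level (tilt 0.3°) with the roof at 91.6 mm, so the foot is at about 39.6 mm: fully snapped. Now I'll press on the bar top with shut fingers.

```bash
python3 - <<'E'
from cell import env, kin, state, read_camera, camera_params
from h import *
a=np.load('m_wrist.npz'); K,e,R=a['K'],a['e'],a['R']; P=cloud(a)
hsv=cv2.cvtColor(a['im'],cv2.COLOR_RGB2HSV)
m=(hsv[...,1]<60)&(hsv[...,2]>140)&(P[...,2]>.113)&(P[...,2]<.126)&(np.hypot(P[...,0]-.5055,P[...,1]-.08)<.035)
w=P[m]; c=w.mean(0); ev,E=np.linalg.eigh(np.cov((w-c)[:,:2].T)); print(len(w),c,np.median(w[:,2]),np.degrees(np.arctan(E[1,1]/E[0,1])),np.sqrt(ev*12))
env.command_gripper(0.0,40)
T=[(c[0]+.5055)/2,(c[1]+.0799)/2]; print(T); np.save('T.npy',T)
env.reach(T+[0.14],q_down(np.radians(25)))
env.wait(0.3); s=state(); f0=s['contact_force'].copy(); print('free',s['t'],s['eef_pos'],f0,s['grip_width']); np.save('f0.npy',f0)
r=env.line_to(T+[0.114],rate=0.025,max_force=3)
s=state(); print(r,s['t'],s['eef_pos'],s['contact_force'],s['torque'])
E
```

```text
749 [0.50702554 0.08000147 0.11926832] 0.11933208664427222 25.387827812164534 [0.01300846 0.03914177]
[np.float64(0.5062627698639148), np.float64(0.07995073455429602)]
free 23.9417 [0.50760944 0.08025695 0.14162589] [-0.48690123  0.62385826  0.32896497] 0.00047296904119865707
True 24.75 [0.50613273 0.07992249 0.11847535] [-1.45057011 -0.14515838  4.5487578 ] [-0.04103637  0.21655546  0.04463819]
```

Contact with the bar top at z ≈ 0.119, as expected. Now pressing down to about 10–11 N.

```bash
python3 - <<'E'
from cell import env, kin, state, read_camera, camera_params
from h import *
T=list(np.load('T.npy')); z=state()['eef_pos'][2]
for i in range(16):
    z-=0.0006
    env.line_to(T+[z],rate=0.02); env.wait(0.15)
    fs=[]
    for _ in range(4): env.wait(0.03); fs.append(state()['contact_force'])
    s=state(); f=np.mean(fs,0)
    print(round(s['t'],2),'cmd',round(z,4),s['eef_pos'].round(4),f.round(1),s['torque'].round(2))
    if f[2]>9.8: break
np.save('z.npy',z)
p=camera_params('wrist'); im,d=read_camera('wrist'); np.savez(f"n_wrist.npz",im=im,d=d,K=p["intrinsics"],e=p["eye"],R=p["rotation"])
cv2.imwrite(f"pics/n_wrist.png",im[:,:,::-1])
im,d=read_camera('scene'); cv2.imwrite(f"pics/n_scene.png",cv2.resize(im[150:230,280:380],None,fx=7,fy=7,interpolation=cv2.INTER_CUBIC)[:,:,::-1])
print(tilt(np.load('n_wrist.npz'),.075,.1)); print(state()['t'])
E
```

```text
25.28 cmd 0.1179 [0.5063 0.0799 0.1184] [-1.9 -0.5  5.8] [0.   0.39 0.04]
25.82 cmd 0.1173 [0.5063 0.08   0.118 ] [-2.3 -0.5  6.9] [-0.05  0.52 -0.06]
26.35 cmd 0.1167 [0.5064 0.0799 0.1175] [-2.5  0.1  7.8] [-0.06  0.56 -0.02]
26.88 cmd 0.1161 [0.5064 0.08   0.1171] [-3.2 -0.5  8.5] [-0.04  0.57  0.02]
27.42 cmd 0.1155 [0.5065 0.08   0.1166] [-3.3 -0.3 10.1] [-0.1   0.74  0.06]
(4560, array([-0.01061049, -0.00381745,  0.08801575]), np.float64(0.6460583936652844), np.float64(-160.21225037776134), np.float64(0.0004430445211187611))
27.5167
```

View pics/n_wrist.png

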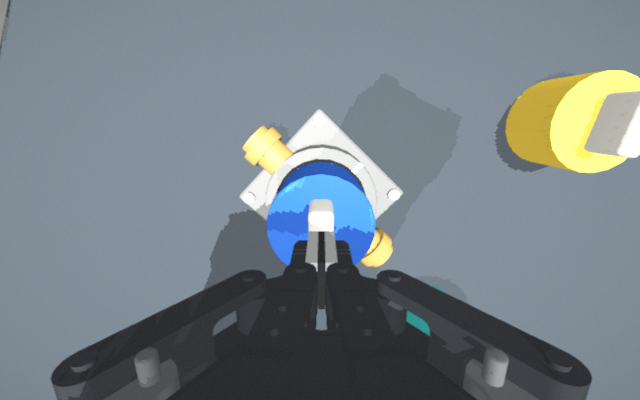

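View pics/n_scene.png

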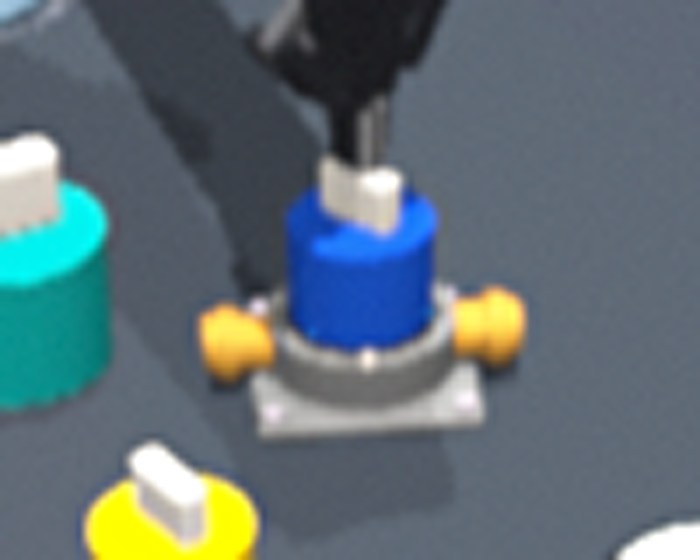

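The roof is at 88.0 mm and level (0.6°), and the push is 10 N. I'll check that it holds over a second, along with the bystanders, then hand in.

```bash
python3 - <<'E'
from cell import env, state, read_camera, camera_params
from h import *
for _ in range(4):
    env.wait(0.25); s=state(); print(round(s['t'],2),s['eef_pos'].round(4),s['contact_force'].round(1))
p=camera_params('top'); im,d=read_camera('top')
a0=np.load('a_top.npz')['im']
for nm,im_ in (('before',a0),('now',im)):
    for m,st,c in blobs(im_,(12,100,90),(35,255,255),60):
        if 330<c[0]<480 and 120<c[1]<330: print(nm,c.round(1))
df=cv2.absdiff(a0,im).max(2); print('straightener diff',df[236:264,453:482].mean(),'valve diff',df[135:165,362:395].mean())
E
```

```text
27.77 [0.5065 0.08   0.1166] [-3.1  0.5  9.6]
28.02 [0.5064 0.0799 0.1166] [-4.8  0.6 10.1]
28.27 [0.5065 0.08   0.1166] [-2.9 -0.7  9.8]
28.52 [0.5065 0.08   0.1166] [-3.2 -0.3 10.4]
before [382.5 150.3]
before [348.8 195.2]
now [382.6 150.4]
now [348.8 195.2]
straightener diff 3.019704433497537 valve diff 2.9515151515151516
```

```bash
python3 - <<'E'
from cell import ticket
print(ticket.sign_off())
E
```

```text
the job is handed in; nothing more can be done
None
```

The job is done and handed in at about 28.5 s, with the arm still pressing the cover down. The sign-off gives no verdict.

- **Cap:** I turned the red cap about 71° clockwise to its stop, where the moment jumped to 0.5 N m. Afterwards the picture showed the wing in line with both white marks. I could not see it again once the cover was on.
- **Cover:** I set the smaller blue cover over the cap and pressed it down by its bar. It pivoted in the grip and leaned about 7°, so this press was not perfectly straight. When I released it, it dropped level (0.3°) with its foot at about 39.6 mm, which matches the resting height of a snapped cover (about 40 mm).
- **Holding:** I then pressed on top of the bar with the fingers shut. Over the last second the push held steady at 9.6–10.4 N, with about 3–5 N sideways. The roof sits at 88.0 mm, so the foot is at about 36 mm and the seal is squeezed about 4.6–5 mm.
- **Snap force:** My reading peaked at only about 6 N while the cover snapped on, below the 10 N expected. This is probably because the leaning cover went over the balls one side at a time.
- **Bystanders:** The valve and the flow straightener look unmoved in the top camera. I did not compare the other objects, apart from the yellow cover, which had not moved.

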